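Check the tall spring on the spring tester

TASK

Stand the tallest of the three loose coil springs upright in the middle of the tester's round load plate and let go of it. Then press its top cap straight down until it is level with the tops of the two steel height posts, hold it there for a good second while the force dial settles, without ever squashing the spring right down, and let it rise again so that it is left standing free on the plate.

Things in the scene. Friction and masses are not known exactly. Their poses are not given: they have to be found in the camera images.
- spring_mid (a point): Centre of the tallest of three loose steel coil springs, which stand upright: 36 mm across, 70 mm tall; this point is 35 mm above its foot, z up along the spring, fixed to the lower half, which is stiff sideways and can be gripped here in any direction. About 0.17 kg. The others are 44 mm tall, 36 across, and 46 tall, 54 across. At least 35 mm is clear on every side.
- spring_top (a point): Centre of the flat upper face (36 mm across) of the tall spring's top cap, 35 mm above spring_mid when free; slides down along the spring when pressed, with 0.5 N per mm, at most 43 mm. z up.
- plate_top (a point): Centre of the upper face of the tester's round load plate, unloaded, 26 mm above the table; z up, fixed to the tester. 62 mm across inside a lip 3.5 mm high. It sinks 0.2 mm per newton. It stands on a grey base, 205 by 190 mm, 18 mm thick. A flat round force dial, 74 mm across, lies along +x, centre 92 mm away, 7 mm higher than this point.
- mark (a point): The marked height: point on the load plate's axis, 45 mm above plate_top, level with the flat tops of the two upright steel height posts (12 mm thick), which stand 75 mm from this axis to either side along y. Fixed to the tester, z up.

How it is judged:
By the outcome, as a careful person would: the job done as asked, in the order asked, and still so for the second after the job is handed in, with the robot touching nothing.
It also fails if it takes over 48 s, if anything falls off the work surface, if the arm or the gripper's body presses on something with over 40 N, if the wrist force passes 120 N, or if a joint passes its speed limit or range.

ROBOT

A 6-joint arm with a two-finger parallel gripper is mounted at the origin on the work surface. World frame = base frame: x ahead of the robot, y to its left, z up, the work surface at z = 0. Lengths are in m, angles in degrees, forces in N, time in s.
With the tool pointing down it reaches from about 0.375 to 0.9 m from the base axis. Payload 3.1 kg.
Tool frame: the origin (TCP) lies midway between the tips of the shut fingers; the grasp point (between the pads) lies 19 mm behind it; z points along the fingers, x is the direction in which the jaws open and shut, and the axes are right-handed (so a half turn about z gives the same grasp; the last joint's range is limited). The gripper opens to 85 mm and grips with 20 to 120 N. Pads are 22 mm wide; open, the fingers measure 114 mm over their backs; the gripper's body (76 mm by 85 mm) begins 54 mm behind the grasp point. The pads swing forward as they close: fully open they stand 13 mm farther back than shut.
Start: joints at [61.507, 30.224, 82.088, -0, 67.689, -10.227], TCP at [0.196, 0.593, 0.231] pointing down, gripper open.
Joint ranges: [-176.69, 176.69], [-43.24, 126.21], [12.49, 139.97], [-82, 262], [0, 151.66], [-163.58, 163.58]. Speed limits (degrees/s): [159.86, 159.86, 180, 180, 180, 180].

INTERFACE

Orientations are given as a 3x3 rotation matrix whose columns are the frame's x, y, z axes.
In Python, from bench import state, read_camera, finish_job, recognise, pinpoint gives the robot as it stands.
- The arm moves only by the tool jog_arm, never from a script. Its argument "moves" is a list of rows, each a list of 3 entries, a list of its own where there are three numbers: the shift along the tool's x, y, z in mm, then the turn about the tool's z in degrees, then the closure, from 0 (fully open) to 1 (shut). In form: [[[x, y, z], yaw, gripper], ...]. A call has 1 to 20 rows; each row shifts and turns the commanded pose from where the row before left it, along the tool's axes as they then stand; what a row does not reach is not made up. A row lasts 1/12 s, in which the tool goes at most 41.7 mm and 7.16 degrees, less where a joint would pass 70% of its speed; a pose out of reach is approached as far as the arm can. A call is refused whole if a number of a shift passes 41.7 or a number of a turn 7.16, either way. A call with a gripper value outside its range is refused whole. The fingers move at their own pace and stop on an object; "squeeze" is the grip in N (left out, the last holds). Time passes only in rows, so rows that do not move let the fingers close. It gives the time, the measured TCP pose, the force and the opening at its end, in the units of the state.
- state(): the state, without advancing time (a new reading comes with each control period).
- read_camera(name): name is "scene" or "top" or "wrist"; returns a dict with "frame" (384x512x3 uint8, red, green, blue), "camera_matrix" (3x3 intrinsics, pixels), "dist_coeffs" ([k1, k2, p1, p2, k3] as OpenCV has them; the pictures are not rectified), "rvec" (rotation vector, rad) and "tvec" (3), from world to camera coordinates, as OpenCV has them. Camera axes: x right, y down, z forward; pixel columns grow to the right and rows downward; lengths in m; the calibration is good to about 2 mm. A picture is of the moment at which its call begins. There is no depth.
- finish_job(): hands the job in, once; it reports no verdict.
Trained networks look in the newest picture that a camera, given by its name, has taken for a name from the list of things; names that differ only in an ending like _2 or _b are one class to them, and where a whole thing is asked for, a point or a joint stands for the part that bears it (a point fixed in the world has none). Each returns a list of dicts, best first, with "conf" (0 to 1); they miss things now and then, are a little off and sometimes report something else, mostly with a low value. They report only what shows in the picture. A call takes as long as a camera call.
- recognise(thing, camera): "box" ([centre column, centre row, width, height] in pixels, round what is visible of it).
- pinpoint(thing, camera): "pixel" ([column, row] in pixels: a listed point, or the origin of a listed thing).
The state is a dict: "t": time; "q": joint angles; "qvel": joint speeds; "joint_efforts": joint torques, N m; "eef_pos": TCP position; "tool_rot": TCP orientation; "ft_force": force on the tool from outside, world axes, zero at the start; "ft_torque": the same for the moment, N m; "opening": finger opening in m.
Only numpy, scipy, OpenCV 4.12 (cv2) and the standard library are available. Lean on these libraries where they do the work, as an engineer would, in place of code of your own. Each camera call takes 0.05 s, during which the arm holds its last target.

## Working session

There is one attempt and no reset: what is moved stays moved. The work goes in short steps, Python scripts to look and compute and a tool call to move; the robot and the scene stay as the last step left them, time stands still between calls to the robot, and variables do not carry over. Pictures are saved under pics/ and viewed, and the job is handed in when it is done.

Besides the shell and the picture viewer there is one more tool, called after ">>>" in YAML: its name, and indented under it one key for each argument. jog_arm: Moves the arm, as the interface text tells. Its arguments: {"type":"object","properties":{"moves":{"type":"array"},"squeeze":{"type":"number"}},"required":["moves"]}

```bash
mkdir -p pics; ls
python3 - <<'E'
from bench import *
import cv2
for n in ["scene","top"]:
    d=read_camera(n); cv2.imwrite(f"pics/{n}0.png",d["frame"][:,:,::-1])
    print(n,d["camera_matrix"].tolist(),d["dist_coeffs"],d["rvec"],d["tvec"])
    for th in ["spring_mid","spring_top","plate_top","mark"]:
        print(th,[(([round(float(v)) for v in p["pixel"]]),round(p["conf"],2)) for p in pinpoint(th,n)], [([round(float(v)) for v in p["box"]],round(p["conf"],2)) for p in recognise(th,n)] if "spring" in th else "")
print(state())
E
```

```text
pics
scene [[435.54912191085697, 0.0, 243.4948277119239], [0.0, 435.54912191085697, 201.055419918032], [0.0, 0.0, 1.0]] [-0.15997688  0.          0.          0.          0.        ] [ 1.77083606  1.94198115 -0.66540549] [ 0.04037807 -0.35093074  1.27421063]
spring_mid [([141, 198], 0.88)] [([142, 196, 22, 25], 0.79)]
spring_top [([136, 188], 0.71)] [([139, 189, 22, 7], 0.61)]
plate_top [([323, 242], 0.88)] 
mark [([324, 228], 0.73)] 
top [[441.16200258935265, 0.0, 247.49595806615557], [0.0, 441.16200258935265, 191.60182028347336], [0.0, 0.0, 1.0]] [-0.11710735  0.          0.          0.          0.        ] [ 2.186724   -2.17640099  0.0895078 ] [-0.01115054  0.52417064  1.02443867]
spring_mid [([340, 209], 0.52)] [([342, 210, 24, 15], 0.49)]
spring_top [([342, 211], 0.63)] [([343, 211, 12, 13], 0.52)]
plate_top [([173, 177], 0.69)] 
mark [([165, 172], 0.72)] 
{'t': 0.7, 'q': array([ 6.15075107e+01,  3.02211111e+01,  8.20869349e+01,  4.12161989e-04,
        6.76896133e+01, -1.02264574e+01]), 'qvel': array([ 0.02976362,  0.01833663, -0.0240057 , -0.0427704 , -0.02589561,
        0.06549486]), 'joint_efforts': array([-1.12499711e-03, -4.42174137e+01, -1.78381991e+01, -2.81291213e-04,
        7.99167155e-04,  1.44982266e-05]), 'eef_pos': array([0.19584734, 0.59350602, 0.23134035]), 'tool_rot': array([[ 3.13432122e-01,  9.49610607e-01,  1.36389708e-05],
       [ 9.49610606e-01, -3.13432123e-01,  3.90783868e-05],
       [ 4.13841422e-05,  7.03289595e-07, -9.99999999e-01]]), 'ft_force': array([ 0.28189304,  0.31150578, -0.0949894 ]), 'ft_torque': array([-0.01580937, -0.00811457, -0.01190899]), 'opening': 0.08516697800824341}
```

View pics/scene0.png

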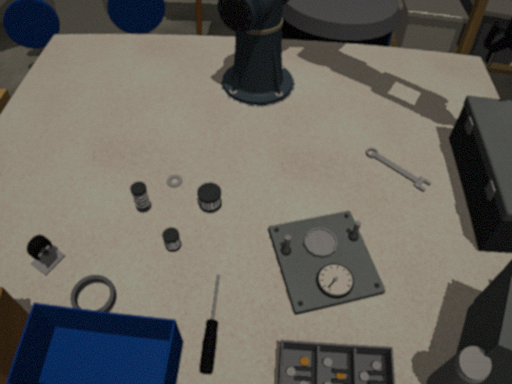

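View pics/top0.png

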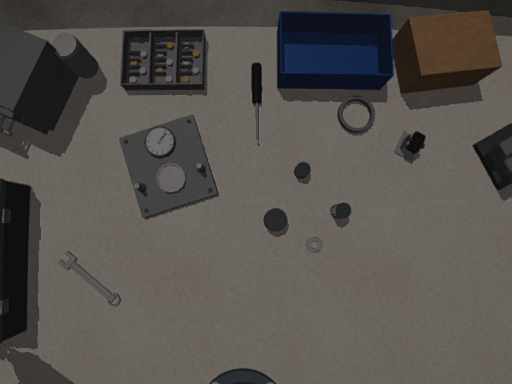

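The scene picture shows the tall spring at (141,197), the wide one at (210,197), the short one at (172,239), the plate at (321,242) and the posts at (286,244) and (354,232). The top picture shows the spring at (342,211) and the plate at (171,178). I'll triangulate these.

```bash
cat > h.py <<'E'
from bench import *
import cv2, numpy as np
from scipy.optimize import least_squares
def proj(d,P):
    return cv2.projectPoints(np.array(P,float).reshape(-1,3),d["rvec"],d["tvec"],d["camera_matrix"],d["dist_coeffs"])[0].reshape(-1,2)
def ray(d,px):
    u=cv2.undistortPoints(np.array([[px]],float),d["camera_matrix"],d["dist_coeffs"]).ravel()
    R=cv2.Rodrigues(d["rvec"])[0]; c=-R.T@d["tvec"].ravel(); v=R.T@np.array([u[0],u[1],1]); return c,v
def onz(d,px,z):
    c,v=ray(d,px); return c+v*(z-c[2])/v[2]
E
python3 - <<'E'
from h import *
Z={"spring_mid":.035,"spring_top":.07,"plate_top":.026,"mark":.071}
for n in ["scene","top"]:
    d=read_camera(n); print(n)
    for th,z in Z.items():
        for p in pinpoint(th,n)[:1]: print(th,np.round(p["pixel"],1),onz(d,p["pixel"],z).round(4),round(p["conf"],2))
    f=d["frame"]
    cx,cy,z={"scene":(141,197,6),"top":(341,211,6)}[n][:3]
    a=cv2.resize(f[cy-32:cy+32,cx-40:cx+40],None,fx=7,fy=7,interpolation=cv2.INTER_CUBIC)
    cx,cy={"scene":(325,262),"top":(168,167)}[n]
    b=cv2.resize(f[cy-55:cy+55,cx-60:cx+60],None,fx=5,fy=5,interpolation=cv2.INTER_CUBIC)
    cv2.imwrite(f"pics/{n}_s.png",cv2.convertScaleAbs(a[:,:,::-1],alpha=1.8)); cv2.imwrite(f"pics/{n}_p.png",cv2.convertScaleAbs(b[:,:,::-1],alpha=1.8))
E
```

```text
scene
spring_mid [138.9 196. ] [ 0.4771 -0.2319  0.035 ] 0.62
spring_top [138.  187.4] [ 0.4802 -0.2261  0.07  ] 0.68
plate_top [322.6 242.2] [0.5568 0.1787 0.026 ] 0.89
mark [326.  226.6] [0.5478 0.1795 0.071 ] 0.62
top
spring_mid [338.5 210. ] [ 0.4809 -0.2221  0.035 ] 0.8
spring_top [344.1 211.7] [ 0.4757 -0.2275  0.07  ] 0.49
plate_top [172.7 174. ] [0.5649 0.1691 0.026 ] 0.58
mark [167.4 174.8] [0.5576 0.1735 0.071 ] 0.75
```

View pics/scene_s.png

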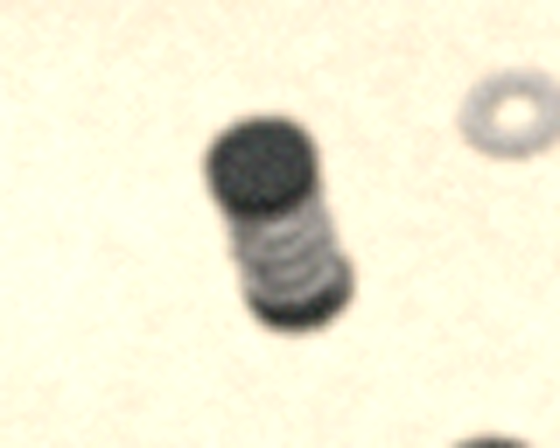

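View pics/top_s.png

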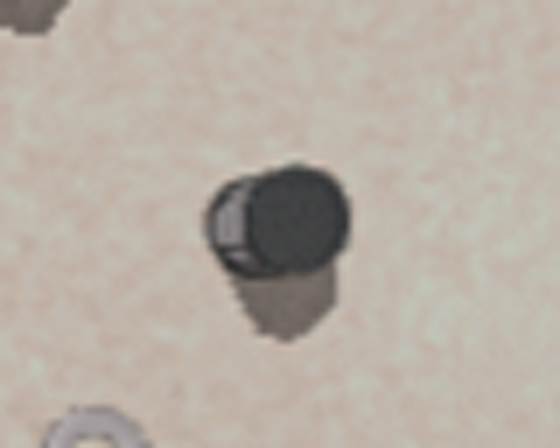

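View pics/scene_p.png

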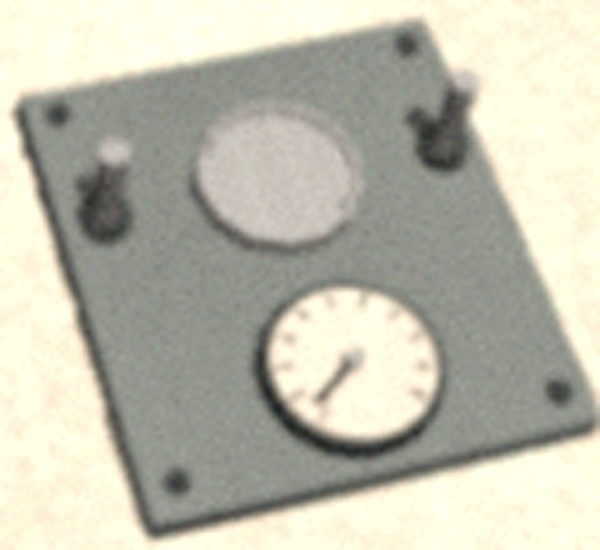

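View pics/top_p.png

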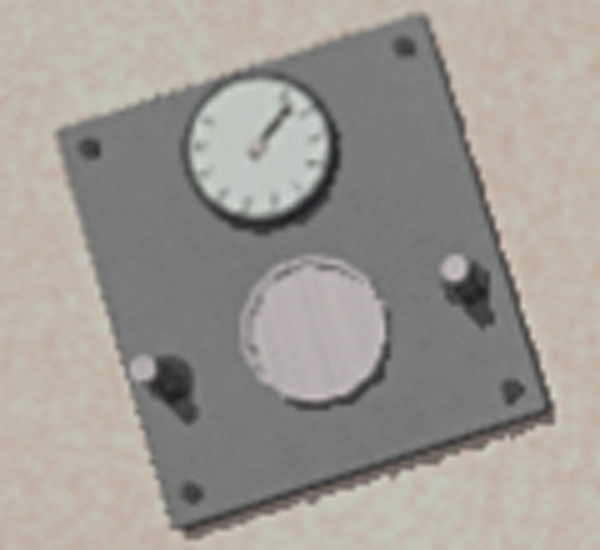

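Run:
```python
from h import *
s=read_camera("scene");t=read_camera("top")
def o(n,d,px,z): print(n,onz(d,px,z).round(4))
o("cap s",s,(138.0,188.4),.07);o("cap t",t,(343,210),.07)
o("mark s",s,(322.8,230.2),.071);o("mark t",t,(167.5,175.4),.071)
o("plate s",s,(319.2,242),.0275);o("plate t",t,(170.2,178),.0275)
f=lambda d,x0,y0,u,v:(x0+(u+.5)/5-.5,y0+(v+.5)/5-.5)
S=lambda u,v:f(s,265,207,u,v);T=lambda u,v:f(t,108,112,u,v)
o("postL s",s,S(116,153),.071);o("postR s",s,S(465,83),.071)
o("post t",t,T(144,369),.071);o("post t",t,T(455,269),.071)
o("dial s",s,S(352,364),.033);o("dial t",t,T(261,145),.033)
```

```text
cap s [ 0.4829 -0.2254  0.07  ]
cap t [ 0.4795 -0.2251  0.07  ]
mark s [0.5571 0.1728 0.071 ]
mark t [0.5562 0.1733 0.071 ]
plate s [0.5579 0.1714 0.0275]
plate t [0.5551 0.1746 0.0275]
postL s [0.5798 0.1031 0.071 ]
postR s [0.5338 0.2447 0.071 ]
post t [0.5331 0.2442 0.071 ]
post t [0.5794 0.1027 0.071 ]
dial s [0.6458 0.2014 0.033 ]
dial t [0.6439 0.2005 0.033 ]
```

>>> jog_arm:
  moves:
    - [[-19.2,33,0],0,0]
    - [[-19.2,33,0],0,0]
    - [[-19.2,33,0],0,0]
    - [[-19.2,33,0],0,0]
    - [[-19.2,33,0],0,0]
    - [[-19.2,33,0],0,0]
    - [[-19.2,33,0],0,0]
    - [[-19.2,33,0],0,0]
    - [[-19.2,33,0],0,0]
    - [[-19.2,33,0],0,0]
    - [[-19.2,33,0],0,0]
    - [[-19.2,33,0],0,0]

```text
t: 2.3
eef_pos: [0.5008, 0.249, 0.2315]
tool_rot: [[0.314, 0.95, 0.0], [0.95, -0.314, 0.0], [0.0, 0.0, -1.0]]
ft_force: [0.6, 0.2, -0.3]
opening: 0.0852
```

>>> jog_arm:
  moves:
    - [[-35,10,2],0,0]
    - [[-35,10,2],0,0]
    - [[-35,10,2],0,0]
    - [[-35,10,2],0,0]
    - [[-35,10,2],0,0]
    - [[-35,10,2],0,0]
    - [[-35,10,2],0,0]
    - [[-35,10,2],0,0]
    - [[-35,10,2],0,0]
    - [[-35,10,2],0,0]
    - [[-35,10,2],0,0]
    - [[-35,10,2],0,0]
    - [[-35,10,2],0,0]
    - [[0,0,0],0,0]
    - [[0,0,0],0,0]

```text
t: 3.55
eef_pos: [0.4805, -0.2244, 0.2052]
tool_rot: [[0.317, 0.948, 0.0], [0.948, -0.317, -0.0], [-0.0, 0.0, -1.0]]
ft_force: [0.3, -0.3, 0.0]
opening: 0.0853
```

Run:
```python
from h import *
w=read_camera("wrist");cv2.imwrite("pics/w1.png",w["frame"][:,:,::-1])
st=state();print(st["t"],st["eef_pos"],st["tool_rot"].round(3).tolist(),st["q"].round(1))
R=cv2.Rodrigues(w["rvec"])[0];print("cam",-R.T@w["tvec"].ravel(),R[2],w["camera_matrix"][0,0])
for th,z in {"spring_mid":.035,"spring_top":.07}.items():
    for p in pinpoint(th,"wrist"): print(th,p["pixel"],onz(w,p["pixel"],z).round(4),p["conf"])
```

```text
3.6 [ 0.48014919 -0.22255075  0.20511079] [[0.315, 0.949, -0.001], [0.949, -0.315, 0.001], [0.001, -0.001, -1.0]] [ -37.    24.9   97.4    0.    57.8 -108.6]
cam [ 0.40476468 -0.19845985  0.34926612] [ 0.29373475 -0.09811677 -0.95083805] 323.4240222093916
spring_mid [248.8, 173.4] [ 0.4806 -0.2312  0.035 ] 0.79
spring_top [253.9, 177.5] [ 0.4772 -0.2244  0.07  ] 0.62
```

View pics/w1.png

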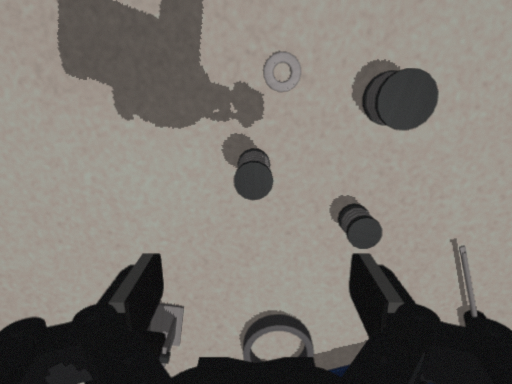

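The wrist picture shows the tall spring's cap at (254,180), midway between the finger columns, and neighbours well clear. I'll descend.

>>> jog_arm:
  moves:
    - [[-1,0.5,30],0,0]
    - [[0,0,30],0,0]
    - [[0,0,10],0,0]
    - [[0,0,0],0,0]
    - [[0,0,0],0,0]

```text
t: 4.12
eef_pos: [0.4808, -0.2223, 0.1354]
tool_rot: [[0.312, 0.95, -0.001], [0.95, -0.312, 0.001], [0.0, -0.001, -1.0]]
ft_force: [-0.2, 0.4, 0.4]
opening: 0.0854
```

Run:
```python
from h import *
w=read_camera("wrist");cv2.imwrite("pics/w2.png",w["frame"][:,:,::-1])
st=state();print(st["t"],st["eef_pos"])
for th,z in {"spring_mid":.035,"spring_top":.07}.items():
    for p in pinpoint(th,"wrist"): print(th,p["pixel"],onz(w,p["pixel"],z).round(4),p["conf"])
```

```text
4.1667 [ 0.4814524  -0.22299297  0.1362272 ]
spring_mid [249.0, 192.5] [ 0.4789 -0.2267  0.035 ] 0.9
spring_top [250.9, 208.5] [ 0.4798 -0.2249  0.07  ] 0.64
```

View pics/w2.png

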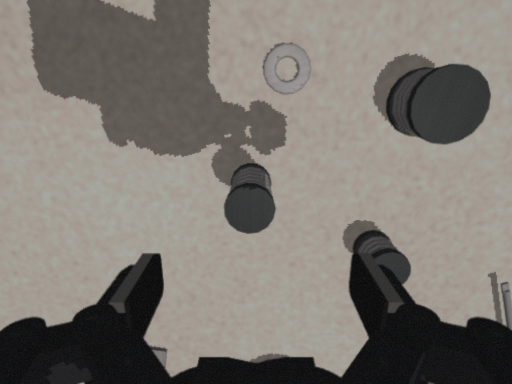

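>>> jog_arm:
  moves:
    - [[-2.7,-0.6,25],0,0]
    - [[0,0,30],0,0]
    - [[0,0,30],0,0]
    - [[0,0,25],0,0]
    - [[0,0,13],0,0]
    - [[0,0,0],0,0]
    - [[0,0,0],0,0]

```text
t: 4.85
eef_pos: [0.4798, -0.2261, 0.0128]
tool_rot: [[0.313, 0.95, 0.001], [0.95, -0.313, -0.0], [-0.0, 0.001, -1.0]]
ft_force: [-0.1, -0.0, 0.3]
opening: 0.0856
```

Run:
```python
from h import *
w=read_camera("wrist");cv2.imwrite("pics/w3.png",w["frame"][:,:,::-1])
st=state();print(st["t"],st["eef_pos"],st["ft_force"])
```

```text
4.9 [ 0.48024804 -0.22639872  0.01344546] [-0.49196175  0.09150395  0.51440305]
```

View pics/w3.png

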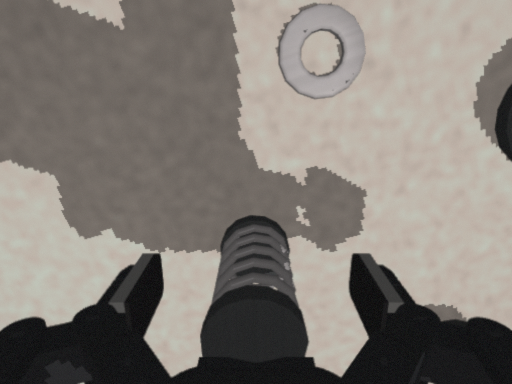

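The spring is centred between the pads, so I'll close on it.

>>> jog_arm:
  moves:
    - [[0,0,0],0,1]
    - [[0,0,0],0,1]
    - [[0,0,0],0,1]
    - [[0,0,0],0,1]
    - [[0,0,0],0,1]
    - [[0,0,0],0,1]
    - [[0,0,0],0,1]
    - [[0,0,0],0,1]
    - [[0,0,0],0,1]
    - [[0,0,0],0,1]
  squeeze: 35

```text
t: 5.73
eef_pos: [0.4797, -0.226, 0.0132]
tool_rot: [[0.313, 0.95, 0.001], [0.95, -0.313, -0.001], [-0.0, 0.001, -1.0]]
ft_force: [-1.4, -0.6, 6.1]
opening: 0.0333
```

>>> jog_arm:
  moves:
    - [[0,0,0],0,1]
    - [[0,0,-5],0,1]
    - [[0,0,-20],0,1]
    - [[0,0,-30],0,1]
    - [[0,0,-30],0,1]
    - [[0,0,-20],0,1]
    - [[0,0,0],0,1]

```text
t: 6.32
eef_pos: [0.4814, -0.2272, 0.1213]
tool_rot: [[0.313, 0.95, 0.007], [0.95, -0.313, -0.005], [-0.003, 0.008, -1.0]]
ft_force: [0.1, 0.7, -2.1]
opening: 0.0332
```

Run:
```python
from h import *
w=read_camera("wrist");cv2.imwrite("pics/w4.png",w["frame"][:,:,::-1])
w=read_camera("scene");cv2.imwrite("pics/s4.png",w["frame"][:,:,::-1])
st=state();print(st["t"],st["eef_pos"],st["ft_force"],st["opening"])
```

```text
6.4167 [ 0.47934465 -0.22573052  0.11792489] [-0.20342283 -0.21430071 -1.85201391] 0.03294393410041721
```

View pics/w4.png

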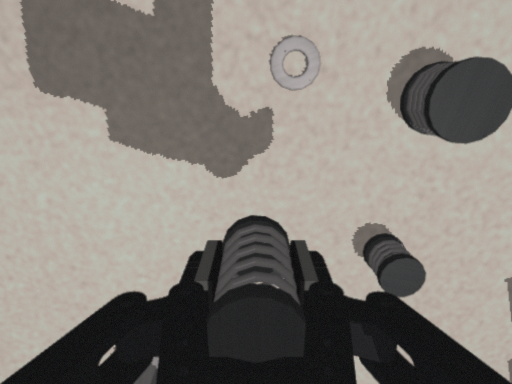

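View pics/s4.png

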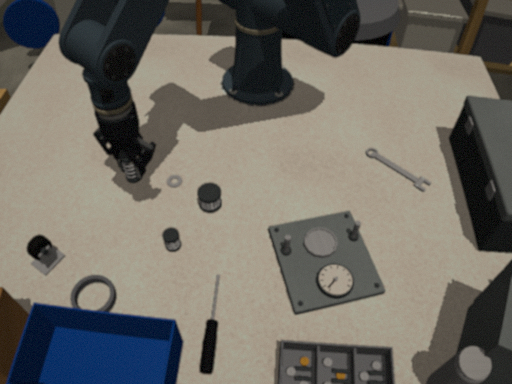

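The spring is held: about 1.8 N of weight at 33 mm opening. Next I'll carry it over the plate.

>>> jog_arm:
  moves:
    - [[5,0,-10],0,1]
    - [[15,0,-10],0,1]
    - [[25,-4,-10],0,1]
    - [[30,-4,0],0,1]
    - [[30,-4,0],0,1]
    - [[30,-4,0],0,1]
    - [[30,-4,0],0,1]
    - [[30,-4,0],0,1]
    - [[30,-4,0],0,1]
    - [[30,-4,0],0,1]
    - [[30,-4,0],0,1]
    - [[30,-4,0],0,1]
    - [[30,-4,0],0,1]
    - [[28,-4,0],0,1]
    - [[20,-4,0],0,1]
    - [[10,0,0],0,1]
    - [[0,0,0],0,1]
    - [[0,0,0],0,1]
    - [[0,0,0],0,1]

```text
t: 8.0
eef_pos: [0.5555, 0.1721, 0.1467]
tool_rot: [[0.314, 0.949, -0.002], [0.949, -0.314, -0.001], [-0.001, -0.002, -1.0]]
ft_force: [-0.2, 0.1, -1.7]
opening: 0.0329
```

Run:
```python
from h import *
st=state();print(st["t"],st["eef_pos"],st["ft_force"],st["opening"])
for n in ["wrist","scene","top"]:
    w=read_camera(n);cv2.imwrite(f"pics/{n}5.png",w["frame"][:,:,::-1])
    for th,z in {"plate_top":.026,"mark":.071,"spring_mid":0,"spring_top":0}.items():
        zz=z or st["eef_pos"][2]-.0132+(.035 if "mid" in th else .07)
        for p in pinpoint(th,n)[:1]: print(n,th,p["pixel"],onz(w,p["pixel"],zz).round(4),p["conf"])
print(state()["eef_pos"],st["tool_rot"].round(3).tolist())
```

```text
8.0 [0.55552224 0.17210805 0.1467221 ] [-0.19787626  0.14231037 -1.74809073] 0.032917622665398515
wrist mark [255.5, 201.2] [0.5538 0.173  0.071 ] 0.68
wrist spring_mid [255.9, 283.0] [0.5571 0.1723 0.1685] 0.85
wrist spring_top [259.8, 342.5] [0.5571 0.1737 0.2035] 0.81
scene plate_top [322.6, 239.1] [0.5491 0.1788 0.026 ] 0.85
scene mark [326.7, 228.0] [0.5511 0.1808 0.071 ] 0.69
scene spring_mid [327.9, 200.0] [0.556  0.1687 0.1685] 0.83
scene spring_top [332.5, 190.8] [0.5622 0.1716 0.2035] 0.64
top plate_top [175.2, 175.5] [0.5613 0.163  0.026 ] 0.85
top mark [167.6, 172.4] [0.5631 0.1732 0.071 ] 0.9
[0.55618275 0.17335798 0.14733257] [[0.314, 0.949, -0.002], [0.949, -0.314, -0.001], [-0.001, -0.002, -1.0]]
```

View pics/wrist5.png

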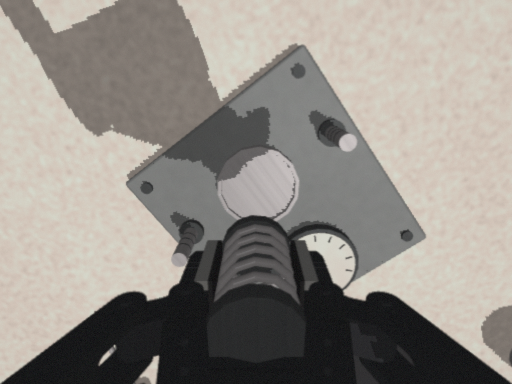

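View pics/scene5.png

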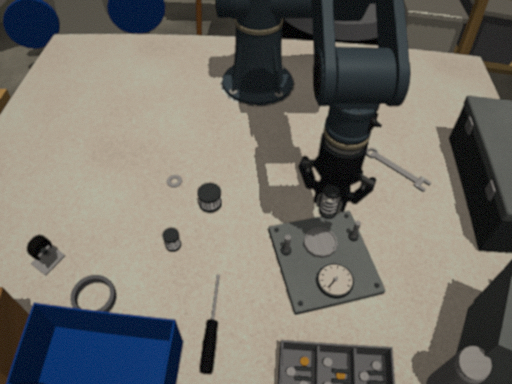

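View pics/top5.png

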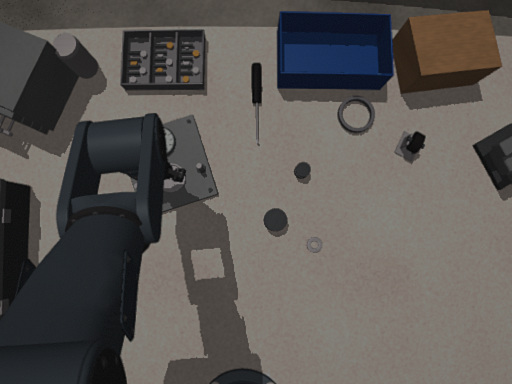

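The wrist picture shows the plate disc at about (258,185) and the post tops at (179,259) and (347,142).

Run:
```python
from h import *
w=read_camera("wrist");st=state();print(st["eef_pos"])
a=onz(w,(179,259),.071);b=onz(w,(347,142),.071);print(a,b,(a+b)/2,np.linalg.norm(a-b))
print(onz(w,(258,185),.0295))
f=w["frame"];c=cv2.resize(f[130:270,170:360],None,fx=4,fy=4,interpolation=cv2.INTER_CUBIC);
# overlay predicted plate lip circle
for (cx,cy),col in {((.5565,.173)):(255,0,0)}.items():
    t=np.linspace(0,2*np.pi,60)
    for r,z in [(.031,.026)]:
        P=proj(w,np.c_[cx+r*np.cos(t),cy+r*np.sin(t),0*t+z])
        for p in P:
            cv2.circle(c,(int((p[0]-170+.5)*4),int((p[1]-130+.5)*4)),1,col,-1)
cv2.imwrite("pics/w6.png",c[:,:,::-1])
```

```text
[0.55617196 0.17336069 0.14731217]
[0.58100006 0.103779   0.071     ] [0.53366856 0.24675829 0.071     ] [0.55733431 0.17526865 0.071     ] 0.15060991786146477
[0.55562259 0.1761017  0.0295    ]
```

View pics/w6.png

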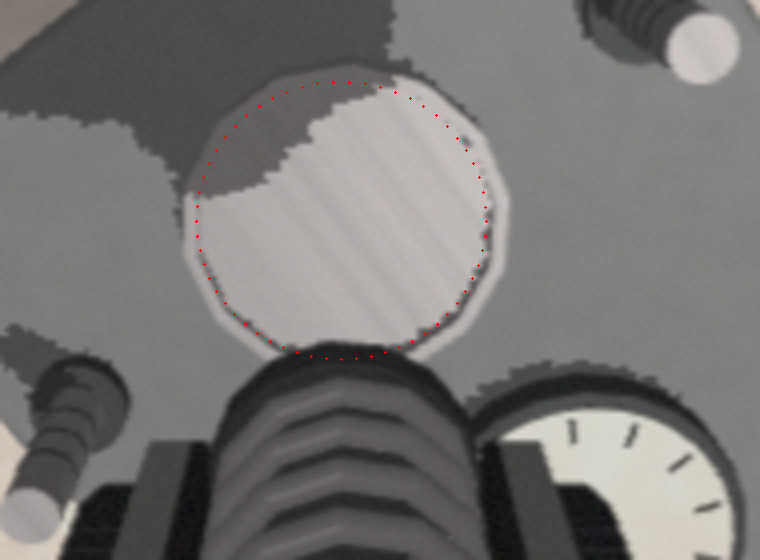

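The overlay matches the plate, so I'll lower straight down.

>>> jog_arm:
  moves:
    - [[0.5,0,10],0,1]
    - [[0,0,20],0,1]
    - [[0,0,25],0,1]
    - [[0,0,25],0,1]
    - [[0,0,15],0,1]
    - [[0,0,7],0,1]
    - [[0,0,3],0,1]
    - [[0,0,0],0,1]
    - [[0,0,0],0,1]

```text
t: 9.55
eef_pos: [0.5571, 0.1739, 0.0429]
tool_rot: [[0.313, 0.95, 0.002], [0.95, -0.313, 0.0], [0.001, 0.001, -1.0]]
ft_force: [0.5, -0.1, -2.1]
opening: 0.0331
```

Run:
```python
from h import *
st=state();print(st["t"],st["eef_pos"],st["ft_force"])
for n in ["wrist","scene"]:
    w=read_camera(n);f=w["frame"]
    if n=="scene": f=cv2.resize(f[180:310,250:400],None,fx=4,fy=4,interpolation=cv2.INTER_CUBIC)
    cv2.imwrite(f"pics/{n}7.png",f[:,:,::-1])
```

```text
9.55 [0.55708458 0.17385819 0.0428924 ] [ 0.51697994 -0.10523584 -2.1321146 ]
```

View pics/wrist7.png

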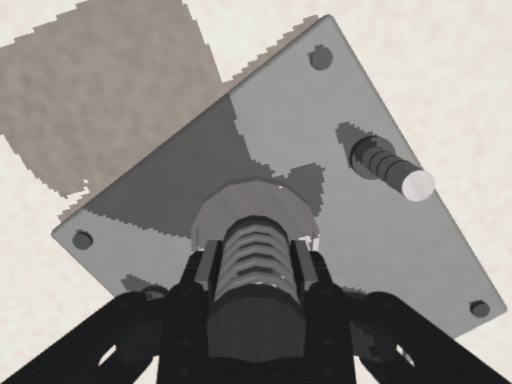

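View pics/scene7.png

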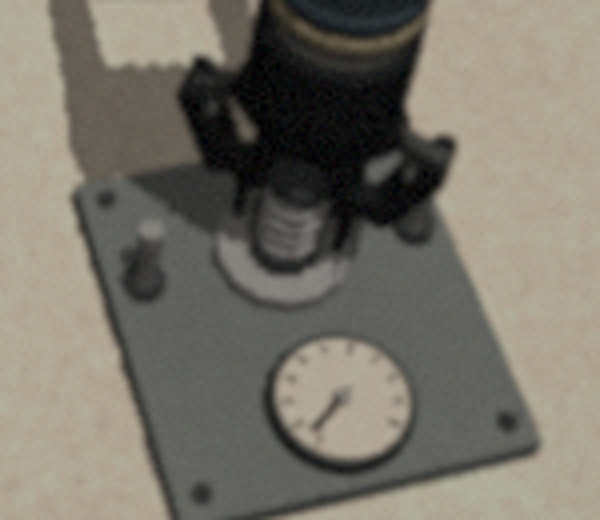

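Run:
```python
from h import *
st=state();e=st["eef_pos"];print(e)
w=read_camera("scene");f=w["frame"]
c=cv2.resize(f[200:270,280:370],None,fx=8,fy=8,interpolation=cv2.INTER_CUBIC);c=cv2.convertScaleAbs(c,alpha=1.7)
t=np.linspace(0,2*np.pi,60)
for cx,cy,r,z,col in [(.5567,.1738,.031,.026,(255,0,0)),(e[0],e[1],.018,e[2]-.0132,(0,255,0)),(e[0],e[1],.018,e[2]+.0568,(0,255,255))]:
    P=proj(w,np.c_[cx+r*np.cos(t),cy+r*np.sin(t),0*t+z])
    for p in P: cv2.circle(c,(int((p[0]-280+.5)*8),int((p[1]-200+.5)*8)),1,col,-1)
cv2.imwrite("pics/s8.png",c[:,:,::-1])
```

```text
[0.55728938 0.17391433 0.04342589]
```

View pics/s8.png

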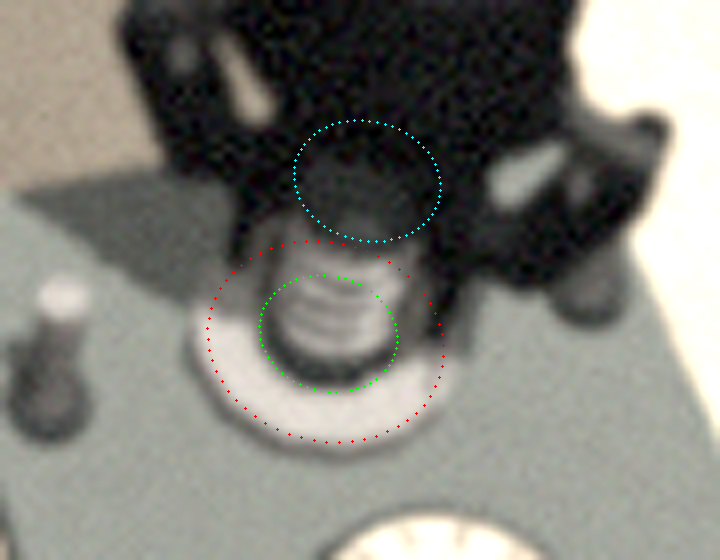

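>>> jog_arm:
  moves:
    - [[0,0,1.5],0,1]
    - [[0,0,1],0,1]
    - [[0,0,0.5],0,1]
    - [[0,0,0],0,1]

```text
t: 10.03
eef_pos: [0.5563, 0.1738, 0.0394]
tool_rot: [[0.313, 0.95, -0.0], [0.95, -0.313, 0.0], [0.0, -0.0, -1.0]]
ft_force: [-0.3, -0.4, -1.6]
opening: 0.0331
```

>>> jog_arm:
  moves:
    - [[0,0,0.7],0,1]
    - [[0,0,0],0,1]

```text
t: 10.2
eef_pos: [0.5564, 0.1737, 0.0387]
tool_rot: [[0.313, 0.95, 0.0], [0.95, -0.313, -0.0], [0.0, 0.0, -1.0]]
ft_force: [-0.3, -0.5, 0.3]
opening: 0.0331
```

Contact: the plate now carries about 2 N. I'll release.

>>> jog_arm:
  moves:
    - [[0,0,0],0,0.7]
    - [[0,0,0],0,0.5]
    - [[0,0,0],0,0.3]
    - [[0,0,0],0,0]
    - [[0,0,0],0,0]
    - [[0,0,0],0,0]
    - [[0,0,0],0,0]
    - [[0,0,0],0,0]
    - [[0,0,0],0,0]

```text
t: 10.95
eef_pos: [0.5564, 0.1738, 0.0386]
tool_rot: [[0.313, 0.95, 0.0], [0.95, -0.313, -0.0], [0.0, 0.0, -1.0]]
ft_force: [0.1, 0.2, -0.2]
opening: 0.0854
```

Run:
```python
from h import *
st=state();e=st["eef_pos"];print(st["t"],e,st["ft_force"],st["opening"])
w=read_camera("scene");f=w["frame"]
c=cv2.resize(f[180:270,280:370],None,fx=6,fy=6,interpolation=cv2.INTER_CUBIC);c=cv2.convertScaleAbs(c,alpha=1.7)
cv2.imwrite("pics/s9.png",c[:,:,::-1])
w=read_camera("wrist");cv2.imwrite("pics/w9.png",w["frame"][:,:,::-1])
```

```text
10.95 [0.55636768 0.17375038 0.03861391] [ 0.14254708  0.22675181 -0.15109529] 0.08540602069558774
```

View pics/s9.png

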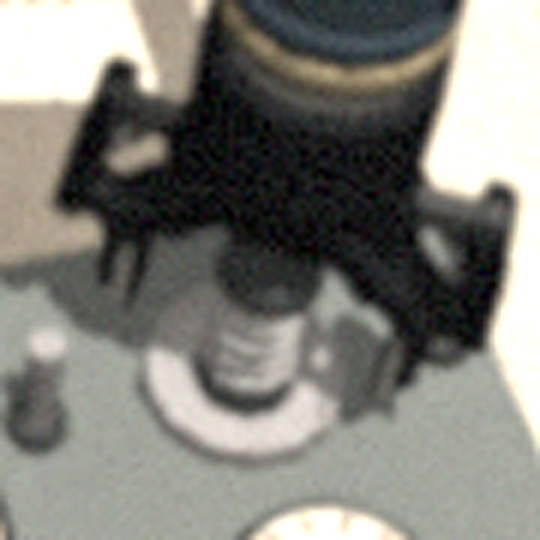

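View pics/w9.png

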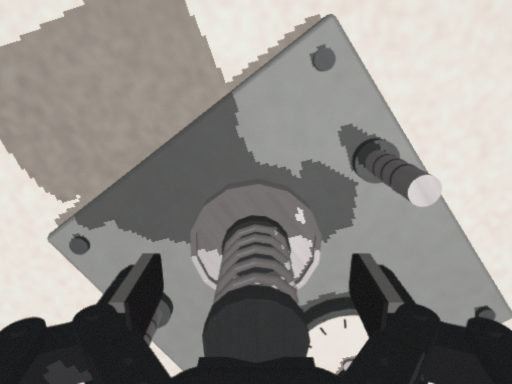

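The spring stands free and centred. Next I'll rise and shut the fingers above the cap.

>>> jog_arm:
  moves:
    - [[0,0,-5],0,0]
    - [[0,0,-15],0,0]
    - [[0,0,-25],0,0]
    - [[0,0,-25],0,0]
    - [[0,0,-20],0,0]
    - [[0,0,-10],0,0]
    - [[0,0,0],0,1]
    - [[0,0,0],0,1]
    - [[0,0,0],0,1]
    - [[0,0,0],0,1]
    - [[0,0,0],0,1]
    - [[0,0,0],0,1]
    - [[0,0,0],0,1]
    - [[0,0,0],0,1]
    - [[0,0,0],0,1]
    - [[0,0,0],0,1]
    - [[0,0,0],0,1]
    - [[0,0,0],0,1]

```text
t: 12.55
eef_pos: [0.5564, 0.1738, 0.1387]
tool_rot: [[0.313, 0.95, 0.0], [0.95, -0.313, 0.0], [0.0, 0.0, -1.0]]
ft_force: [0.8, -0.0, -0.0]
opening: 0.0001
```

Run:
```python
from h import *
st=state();e=st["eef_pos"];print(st["t"],e,st["ft_force"],st["opening"])
w=read_camera("scene");f=w["frame"]
c=cv2.resize(f[180:270,280:370],None,fx=6,fy=6,interpolation=cv2.INTER_CUBIC);c=cv2.convertScaleAbs(c,alpha=1.7)
t=np.linspace(0,2*np.pi,60)
for cx,cy,r,z,col in [(.5567,.1738,.031,.026,(255,0,0)),(.5565,.1738,.018,.026,(0,255,0)),(.5565,.1738,.018,.096,(0,255,255))]:
    P=proj(w,np.c_[cx+r*np.cos(t),cy+r*np.sin(t),0*t+z])
    for p in P: cv2.circle(c,(int((p[0]-280+.5)*6),int((p[1]-180+.5)*6)),1,col,-1)
cv2.imwrite("pics/s10.png",c[:,:,::-1])
w=read_camera("wrist");cv2.imwrite("pics/w10.png",w["frame"][:,:,::-1])
```

```text
12.55 [0.55639182 0.17378059 0.13869034] [ 0.76979735 -0.00355246 -0.04040048] 0.00011035951291498462
```

View pics/s10.png

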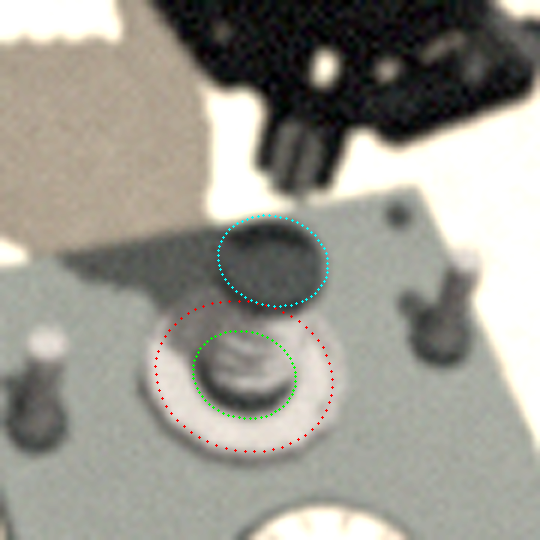

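View pics/w10.png

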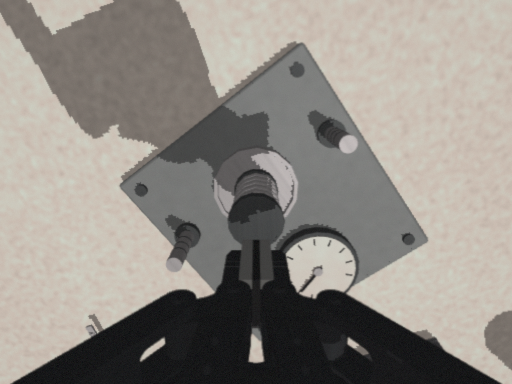

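The spring is centred and upright, with the closed tips over the cap. I'll approach, then press slowly.

>>> jog_arm:
  moves:
    - [[0,0,8],0,1]
    - [[0,0,12],0,1]
    - [[0,0,10],0,1]
    - [[0,0,7],0,1]
    - [[0,0,2],0,1]
    - [[0,0,2],0,1]
    - [[0,0,2],0,1]
    - [[0,0,2],0,1]
    - [[0,0,2],0,1]
    - [[0,0,0],0,1]

```text
t: 13.48
eef_pos: [0.5566, 0.1738, 0.0918]
tool_rot: [[0.313, 0.95, 0.001], [0.95, -0.313, 0.0], [0.0, 0.001, -1.0]]
ft_force: [-1.6, -0.4, 1.4]
opening: -0.0006
```

>>> jog_arm:
  moves:
    - [[0,0,2],0,1]
    - [[0,0,2],0,1]
    - [[0,0,2],0,1]
    - [[0,0,2],0,1]
    - [[0,0,2],0,1]
    - [[0,0,2],0,1]
    - [[0,0,2],0,1]
    - [[0,0,2],0,1]
    - [[0,0,2],0,1]
    - [[0,0,1],0,1]
    - [[0,0,1],0,1]
    - [[0,0,0],0,1]
    - [[0,0,0],0,1]

```text
t: 14.57
eef_pos: [0.5567, 0.1738, 0.0727]
tool_rot: [[0.313, 0.95, 0.001], [0.95, -0.313, 0.0], [0.0, 0.001, -1.0]]
ft_force: [-2.2, -0.4, 10.9]
opening: 0.0001
```

Run:
```python
from h import *
st=state();e=st["eef_pos"];print(st["t"],e,st["ft_force"],st["opening"])
w=read_camera("scene");f=w["frame"]
c=cv2.resize(f[180:300,270:370],None,fx=5,fy=5,interpolation=cv2.INTER_CUBIC);c=cv2.convertScaleAbs(c,alpha=1.7)
t=np.linspace(0,2*np.pi,60)
for cx,cy,r,z,col in [(.5565,.1738,.018,.071,(0,255,255))]:
    P=proj(w,np.c_[cx+r*np.cos(t),cy+r*np.sin(t),0*t+z])
    for p in P: cv2.circle(c,(int((p[0]-270+.5)*5),int((p[1]-180+.5)*5)),1,col,-1)
cv2.imwrite("pics/s11.png",c[:,:,::-1])
print(state()["eef_pos"],state()["ft_force"])
```

```text
14.5667 [0.55667271 0.17382068 0.0727049 ] [-2.15277691 -0.39052814 10.89227055] 0.00014792440790462375
[0.55666862 0.17380309 0.07273841] [-2.75731529  0.20554514 10.26603193]
```

View pics/s11.png

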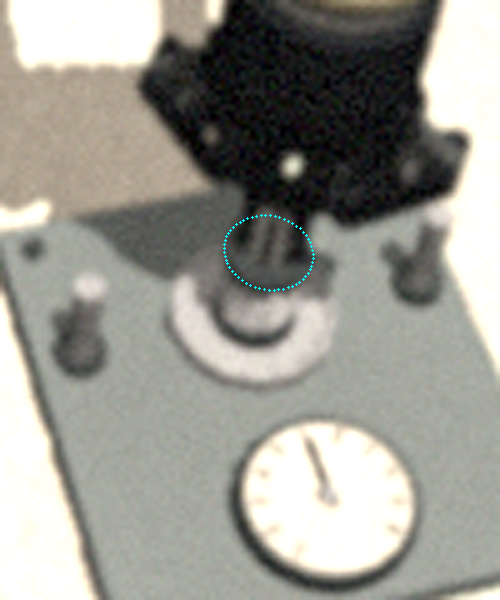

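>>> jog_arm:
  moves:
    - [[0,0,1],0,1]
    - [[0,0,0.8],0,1]
    - [[0,0,0],0,1]
    - [[0,0,0],0,1]

```text
t: 14.95
eef_pos: [0.5567, 0.1738, 0.0711]
tool_rot: [[0.313, 0.95, 0.001], [0.95, -0.313, 0.0], [0.0, 0.001, -1.0]]
ft_force: [-2.6, -0.8, 10.5]
opening: 0.0004
```

The cap is at 71.1 mm. I'll hold here.

>>> jog_arm:
  moves:
    - [[0,0,0],0,1]
    - [[0,0,0],0,1]
    - [[0,0,0],0,1]
    - [[0,0,0],0,1]
    - [[0,0,0],0,1]
    - [[0,0,0],0,1]
    - [[0,0,0],0,1]
    - [[0,0,0],0,1]
    - [[0,0,0],0,1]
    - [[0,0,0],0,1]
    - [[0,0,0],0,1]
    - [[0,0,0],0,1]
    - [[0,0,0],0,1]
    - [[0,0,0],0,1]
    - [[0,0,0],0,1]
    - [[0,0,0],0,1]

```text
t: 16.28
eef_pos: [0.5567, 0.1738, 0.0711]
tool_rot: [[0.313, 0.95, 0.001], [0.95, -0.313, 0.0], [0.0, 0.001, -1.0]]
ft_force: [-3.2, -0.8, 11.0]
opening: 0.0003
```

Run:
```python
from h import *
F=[]
for n in ["scene","wrist"]:
    w=read_camera(n);f=w["frame"]
    if n=="scene": f=cv2.resize(f[180:300,270:370],None,fx=5,fy=5,interpolation=cv2.INTER_CUBIC);f=cv2.convertScaleAbs(f,alpha=1.7)
    cv2.imwrite(f"pics/{n}12.png",f[:,:,::-1])
    st=state();print(st["t"],st["eef_pos"],st["ft_force"])
```

```text
16.3333 [0.55667563 0.17382863 0.0711211 ] [-2.29653495 -0.13034634 11.0449821 ]
16.3833 [0.55664594 0.17380339 0.07112597] [-1.76999105 -0.09817102 11.12115926]
```

View pics/scene12.png

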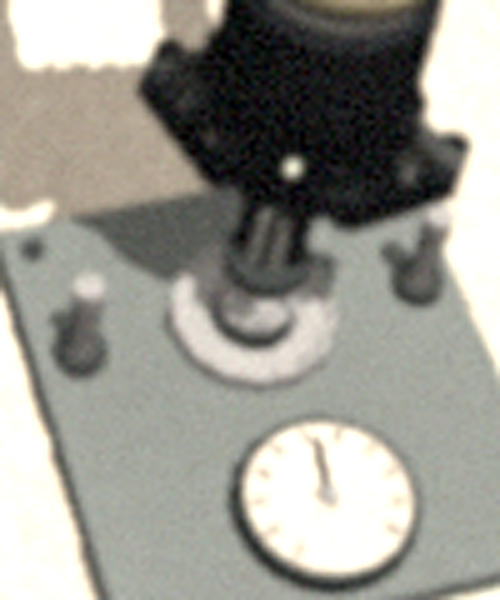

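View pics/wrist12.png

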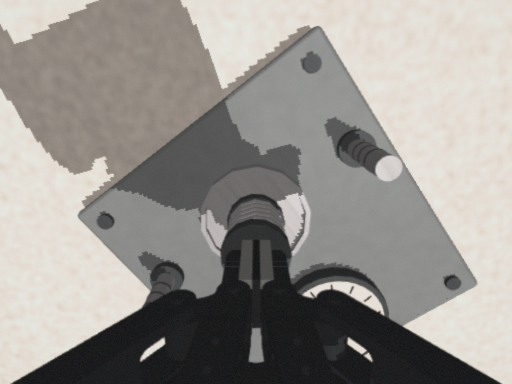

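The spring is pressed level and the dial has settled. I'll hold a little longer, then rise smoothly.

>>> jog_arm:
  moves:
    - [[0,0,0],0,1]
    - [[0,0,0],0,1]
    - [[0,0,0],0,1]
    - [[0,0,0],0,1]
    - [[0,0,-1],0,1]
    - [[0,0,-2],0,1]
    - [[0,0,-2],0,1]
    - [[0,0,-2],0,1]
    - [[0,0,-2],0,1]
    - [[0,0,-2],0,1]
    - [[0,0,-2],0,1]
    - [[0,0,-2],0,1]
    - [[0,0,-2],0,1]
    - [[0,0,-2],0,1]
    - [[0,0,-2],0,1]
    - [[0,0,-2],0,1]
    - [[0,0,-2],0,1]
    - [[0,0,-2],0,1]
    - [[0,0,-2],0,1]

```text
t: 17.97
eef_pos: [0.556, 0.1737, 0.0986]
tool_rot: [[0.313, 0.95, -0.001], [0.95, -0.313, -0.0], [-0.0, -0.001, -1.0]]
ft_force: [-0.2, -0.8, 0.0]
opening: 0.0002
```

>>> jog_arm:
  moves:
    - [[0,0,-2],0,1]
    - [[0,0,-3],0,1]
    - [[0,0,-10],0,1]
    - [[0,0,-20],0,1]
    - [[0,0,-30],0,1]
    - [[0,0,-30],0,1]
    - [[0,0,-15],0,1]
    - [[0,0,0],0,1]
    - [[0,0,0],0,1]

```text
t: 18.72
eef_pos: [0.5568, 0.1738, 0.2102]
tool_rot: [[0.313, 0.95, 0.003], [0.95, -0.313, 0.0], [0.001, 0.002, -1.0]]
ft_force: [-0.8, -0.3, -0.5]
opening: -0.0001
```

Run:
```python
from h import *
w=read_camera("scene");f=w["frame"]
f=cv2.resize(f[180:300,270:370],None,fx=5,fy=5,interpolation=cv2.INTER_CUBIC);f=cv2.convertScaleAbs(f,alpha=1.7)
cv2.imwrite("pics/s13.png",f[:,:,::-1])
w=read_camera("wrist");cv2.imwrite("pics/w13.png",w["frame"][:,:,::-1])
st=state();print(st["t"],st["eef_pos"],st["ft_force"])
```

```text
18.8167 [0.55531801 0.17361353 0.20789937] [ 0.51206256 -0.06319664 -1.2279648 ]
```

View pics/s13.png

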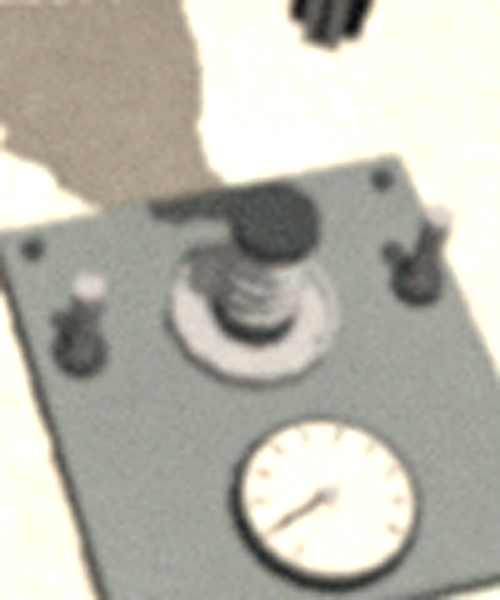

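View pics/w13.png

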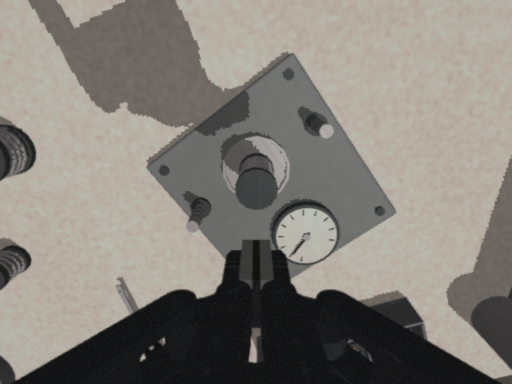

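>>> jog_arm:
  moves:
    - [[0,0,0],0,1]
    - [[0,0,0],0,1]
    - [[0,0,0],0,1]
    - [[0,0,0],0,1]
    - [[0,0,0],0,1]
    - [[0,0,0],0,1]

```text
t: 19.32
eef_pos: [0.5563, 0.1737, 0.2085]
tool_rot: [[0.313, 0.95, -0.0], [0.95, -0.313, -0.0], [-0.0, -0.0, -1.0]]
ft_force: [0.3, -0.4, -0.4]
opening: 0.0002
```

```bash
python3 -c "
from bench import *
print(state()['ft_force']);print(finish_job())"
```

```text
[ 0.2592037  -0.41236339 -0.35194701]
the job is handed in; nothing more can be done
None
```

I stood the tall spring on the load plate, within about 1–2 mm of its centre by the camera overlays. I let go of it and pressed the cap with the shut fingertips to 71.1 mm; the mark is at 71.0 mm. I held it there for about 1.7 s at roughly 11 N, against about 11.4 N expected, and then let it rise slowly. That press squeezed the spring by about 23 mm of its 43 mm travel. The job was handed in at about 19.3 s.

The last pictures show the spring upright and free on the plate, the dial back near its rest reading, and the tool about 110 mm above the cap. No check failed. One small disagreement: a sideways force of 2–3 N on the tool showed during the press, but the spring did not move visibly.

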